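# Index the leaning drill jig and pin it

## Task

Set the leaning drill jig for its last hole: turn the square aluminium workpiece, with the index plate it is clamped to, until its blue marked-out face looks squarely into the brass drill bush, and lock the plate there with the red-knobbed index pin from the wooden tool block, through the hole in the plate into the hole in the base, fully home with its collar down on the plate. Leave the other tools in the block and the things on the bench where they are.

Things in the scene. Friction and masses are not known exactly. Their poses are not given: they have to be found in the camera images.
- jig_base: Fixed drill jig: green foot 190 x 172 mm, side cheeks, and a grey slope plate (160 mm wide, 12 mm thick) facing up and roughly to the robot's right. Origin: on the bench under the point where the index axis meets the slope's face, 75 mm up. z up; the slope rises along +x. The index axis leans 35 degrees from vertical towards -x. All that is 'above the slope' is measured along that axis.
- drill_bush: Brass drill bush, fixed in a black bracket (50 mm wide, 44 mm high above the slope) at the slope's upper end. Origin: its outer end, 89 mm up the slope from the index axis, 28 mm above the slope. z along the index axis; x up the slope, along the bush. The 18 mm tube reaches from there down to 31 mm from the axis, so only what is over 44 mm above the slope swings clear of bush and bracket.
- index_bush: Index hole in the jig's slope plate: 11.5 mm diameter, right through 12 mm, nothing behind it. Origin: centre of its mouth in the slope's face, under the index plate, 56 mm from the index axis on the jig's -y side (away from the robot). z along the index axis, up and out of the slope; x up the slope; y level.
- index_plate (a joint): Angle of the index plate with the workpiece about the index axis, rad, counter-clockwise positive seen from above; 0 = blue face squarely towards the drill bush, holes of plate and base in line. Starts between -1.35 and -0.45. Turns freely from -3.1 to 3.1, no detents, no spring; friction (0.12 N m) holds it where it is left.
- work_grip (a point): Point on the index axis to grip the workpiece at, 68 mm above the slope. Turns with the plate: z along the index axis, x out of the blue face. The workpiece: 40 x 40 mm square aluminium post clamped upright on the plate, from 13 to 78 mm above the slope, with a 22 mm washer and a screw head on top, up to 85 mm. One face and its top edge are blue; the other three have a drilled hole near the foot.
- plate_hole (a point): Index hole of the plate, at its top face (11 mm above the slope): the one that comes over the base's hole when the blue face meets the bush. Turns with the plate, axes as work_grip. The plate is an aluminium octagon 136 mm across flats, 10 mm thick, 1 mm off the slope, with four such holes (11.5 mm, through, ringed black) 56 mm from the axis, one in front of each face; this one is on the -y side.
- blue_face (a point): Point in the middle of the blue face where the hole will be drilled: 20 mm from the index axis, 28 mm above the slope, on the bush's centre line when the plate stands at 0.
- tool_block: Fixed wooden block 60 (x) x 180 (y) x 45 mm high with three holes 12 mm in diameter and 36 mm deep in a row along its y, at -60, 0 and 60 mm; one tool stands in each, in any order. Origin: centre of its underside, z up.
- index_pin: The loose index pin, upright in the tool block. Steel shank 10 mm in diameter, 32 mm long, its last 8 mm tapering to 4 mm; steel collar 22 mm in diameter, 4 mm thick; red round knob 17 mm in diameter, from 4 to 50 mm above the collar's underside. 45 g. Origin: centre of the collar's underside (at the block's top while it stands there); z along the pin towards the knob. Its yaw means nothing.
- deburrer: Deburring tool with a blue handle, 82 mm high above its collar, standing in the tool block: leave it.
- plug_gauge: Plug gauge with a yellow handle and a steel end, 57 mm high above its collar, standing in the tool block: leave it.
- finished_a: Finished aluminium post, 40 x 40 x 65 mm, loose on the bench: leave it. Origin: centre of its underside.
- finished_b: Another finished post, the same size: leave it.
- cordless_drill: Lime and black cordless drill lying on its side, about 240 x 200 x 62 mm: leave it.
- drink_can: Silver drink can, 66 mm in diameter, 115 mm high: leave it. Origin: centre of its underside.
- screwdriver: Screwdriver with an orange handle, 200 mm long, lying on the bench: leave it.
- screw_tub: Clear tub of screws with a black lid, 118 x 158 x 70 mm: leave it. Origin: centre of its underside.

How it is judged:
At the end, for the whole second after the job is handed in: The plate stands within 0.06 rad of the blue face looking squarely at the drill bush, and the released index pin rests in both holes: its collar within 4 mm of the plate (collar underside less than 15 mm from the slope), centred on the base's hole within 4 mm, in line with it within 0.12 rad (value of joint index_plate between -0.06 and 0.06 rad and x of index_pin in the frame of index_bush between -0.004 and 0.004 m and y of index_pin in the frame of index_bush between -0.004 and 0.004 m and z of index_pin in the frame of index_bush between 0.005 and 0.015 m and angle between the z axis of index_pin and the z axis of index_bush, either way round below 0.12 rad and linear speed of index_pin below 0.02 m/s); the robot touches nothing.
It fails at once if another tool in the block was pulled out, pushed over or moved by more than 15 mm (distance of any of deburrer, plug_gauge from where it was at the start of the episode above 0.015 m).
It fails at once if a thing on the bench was moved by more than 20 mm (distance of any of finished_a, finished_b, cordless_drill, drink_can, screwdriver, screw_tub from where it was at the start of the episode above 0.02 m).
It also fails if it takes over 58 s, if anything falls off the work surface, if the arm or the gripper's body presses on something with over 40 N, if the wrist force passes 120 N, or if a joint passes its speed limit or range.

## Robot

A 6-joint arm with a two-finger parallel gripper is mounted at the origin on the work surface. World frame = base frame: x ahead of the robot, y to its left, z up, the work surface at z = 0. Lengths are in m, angles in rad, forces in N, time in s.
With the tool pointing down it reaches from about 0.35 to 0.975 m from the base axis. Payload 4.9 kg.
Tool frame: the origin (TCP) lies between the finger pads; the fingertips stand 14 mm ahead of it and the grasp point (between the pads) lies 5 mm behind it (manip.finger_overhang is the distance from the TCP to the fingertips, in m); z points along the fingers, y is the line along which they close (so a half turn about z gives the same grasp; the last joint's range is limited). The gripper opens to 85 mm and grips with 20 to 120 N. Pads are 22 mm wide; open, the fingers measure 114 mm over their backs; the gripper's body (76 mm by 85 mm) begins 54 mm behind the grasp point. The pads swing forward as they close: fully open they stand 13 mm farther back than shut.
Start: joints at [1.045, 0.053, 1.613, -0, 1.476, -0.119], TCP at [0.247, 0.574, 0.245] pointing down, gripper open.
Joint ranges: [-3.01, 3.01], [-1.01, 2.22], [0.06, 2.58], [-1.02, 4.17], [0.09, 2.62], [-3.14, 3.14]. Speed limits (rad/s): [2.57, 2.57, 3.14, 3.14, 3.14, 3.14].

## Interface

Orientations are given as a unit quaternion [w, x, y, z].
In Python, from plant import manip, grab_frame gives the robot as it stands.
- The arm moves only by the tool servo_tool, never from a script. Its argument "deltas" is a list that holds one entry, the list of rows, each a list of 5 numbers: the opening in per cent of the stroke, from 0 (shut) to 100 (fully open), then the shift along the world's x, y, z in m, then the turn about the world's z in degrees. A call has exactly 8 rows; each row shifts and turns the commanded pose from where the row before left it; what a row does not reach is not made up. A row lasts 1/10 s, in which the tool goes at most 50 mm and 8.59 degrees, less where a joint would pass 70% of its speed; a pose out of reach is approached as far as the arm can. A call is refused whole if a number of a shift passes 0.05 or a number of a turn 8.59, either way. A call with a gripper value outside its range is refused whole. The fingers move at their own pace and stop on an object; the grip force is fixed at half the most. Time passes only in rows, so rows that do not move let the fingers close, or fill a call up. It gives the time, the measured TCP pose, the force, the opening and the grip force at its end, in the units of the state.
- manip.state(): the state, without advancing time (a new reading comes with each control period).
- grab_frame(name): name is "scene" or "top" or "wrist"; returns a dict with "pixels" (400x640x3 uint8, red, green, blue), "z_map" (400x640 float32, m along the optical axis (not along the pixel's ray), 0 where there is no reading), "fx", "fy", "cx", "cy" (pixels), "rvec" (rotation vector, rad) and "tvec" (3), from world to camera coordinates, as OpenCV has them; the wrist camera has in their place "T_tool_cam" (4x4, takes a point from camera to tool coordinates, whose origin is the TCP and whose axes are the flange's). Camera axes: x right, y down, z forward; pixel columns grow to the right and rows downward; lengths in m; the calibration is good to about 2 mm. The wrist camera is an equidistant fisheye: a pixel r from the principal point sees the ray r / f radians off the axis. A picture is of the moment at which its call begins: read the wrist's pose just before it.
- manip.job_done(): hands the job in; it is judged then, once.
The state is a dict: "time": time; "joint_pos": joint angles; "joint_vel": joint speeds; "joint_efforts": joint torques, N m; "tool_pos": TCP position; "tool_rot": TCP orientation; "contact_force": force on the tool from outside, world axes, zero at the start; "ft_torque": the same for the moment, N m; "gripper_width": opening from 0.0 (shut) to 1.0 (fully open); "grasp_force": force on a finger pad.
Only numpy, scipy, OpenCV 4.12 (cv2) and the standard library are available. Lean on these libraries where they do the work, as an engineer would, in place of code of your own. Each camera call takes 0.05 s, during which the arm holds its last target. There are 200 camera calls.

## Working session

There is one attempt and no reset: what is moved stays moved. The work goes in short steps, Python scripts to look and compute and a tool call to move; the robot and the scene stay as the last step left them, time stands still between calls to the robot, and variables do not carry over. Pictures are saved under pics/ and viewed, at most 10 in all, crops included, and the job is handed in when it is done.

Besides the shell and the picture viewer there is one more tool, called after ">>>" as name([rows], argument=value, ...), one row to a line, values as JSON. servo_tool: Moves the arm, as the interface text tells. Its arguments: {"type":"object","properties":{"deltas":{"type":"array"}},"required":["deltas"]}

```bash
mkdir -p pics; cat > h.py <<'E'
import numpy as np, cv2, pickle, sys
from scipy.spatial.transform import Rotation as R
from plant import manip, grab_frame
def snap(n):
    s=manip.state(); f=grab_frame(n); f["st"]=s
    return f
def save(f,fn,crop=None,k=1):
    im=f["pixels"][:,:,::-1]
    if crop: r0,r1,c0,c1=crop; im=im[r0:r1,c0:c1]
    cv2.imwrite("pics/"+fn,cv2.resize(im,None,fx=k,fy=k,interpolation=cv2.INTER_CUBIC))
def world(f,z=None):
    h,w=f["z_map"].shape; v,u=np.mgrid[:h,:w]
    z=f["z_map"] if z is None else z
    P=np.stack([(u-f["cx"])/f["fx"]*z,(v-f["cy"])/f["fy"]*z,z],-1)
    return (P-np.array(f["tvec"]).ravel())@cv2.Rodrigues(np.array(f["rvec"],float))[0]
E
python3 - <<'E'
from h import *
for n in ["scene","top"]:
    f=snap(n); pickle.dump(f,open(n+"0.pkl","wb")); save(f,n+"0.png",k=1.25)
    print(n,f["fx"],f["tvec"],f["rvec"])
s=manip.state();print(s["tool_pos"],s["tool_rot"],s["time"],manip.finger_overhang)
E
```

```text
scene 488.00966264295175 [-0.44070329 -0.10458584  1.86638091] [ 2.02298678  0.73728715 -0.38785553]
top 417.4323261528186 [0.00248775 0.61842958 1.44562476] [ 2.13313078 -2.18477006  0.10624257]
[0.24702645 0.5735121  0.24417918] [-2.84810659e-04  2.01991369e-01  9.79386840e-01 -9.07388300e-04] 0.1 0.014
```

View pics/top0.png

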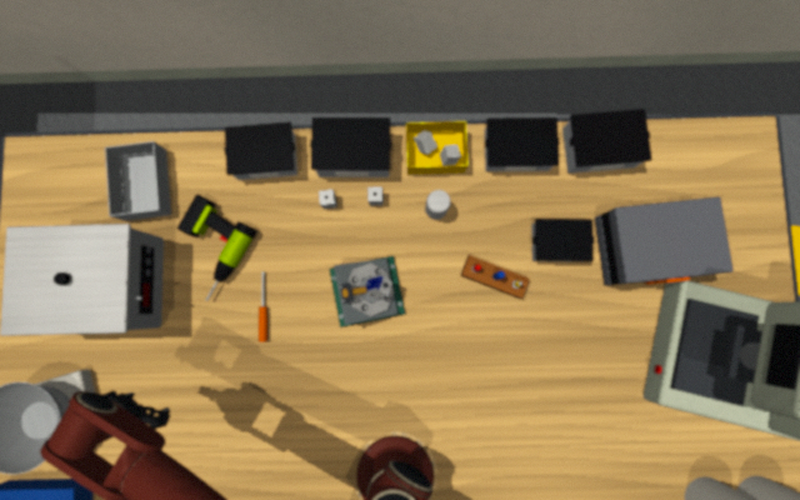

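View pics/scene0.png

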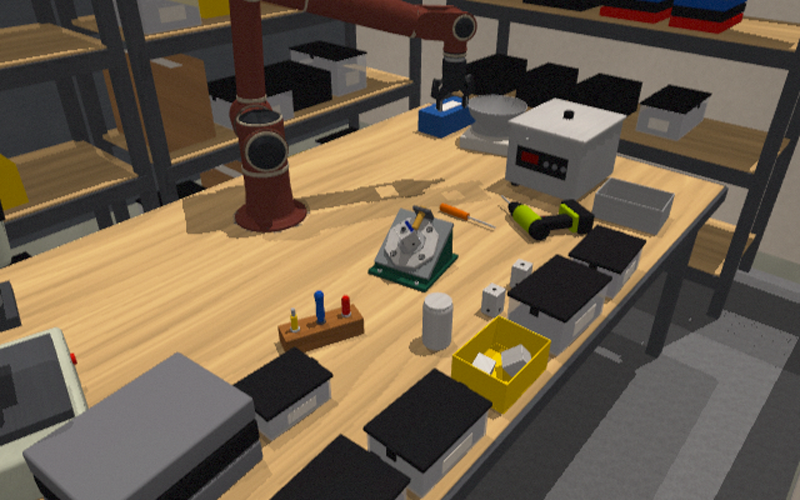

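```bash
python3 - <<'E'
from h import *
f=pickle.load(open("top0.pkl","rb")); W=world(f); im=f["pixels"]
save(f,"jig.png",(195,270,255,335),8); save(f,"blk.png",(195,245,360,430),6)
hsv=cv2.cvtColor(im,cv2.COLOR_RGB2HSV); 
def reg(m): 
    return m
H,S,V=hsv[...,0].astype(int),hsv[...,1],hsv[...,2]
roi=np.zeros(H.shape,bool); roi[195:270,255:335]=1
g=roi&(H>60)&(H<95)&(S>70)
P=W[g]; P=P[(P[:,2]<0.03)]; r=cv2.minAreaRect(P[:,:2].astype(np.float32)*1000); print("green",g.sum(),np.median(P[:,2]),r)
roi2=np.zeros(H.shape,bool); roi2[195:245,360:430]=1
B=W[roi2]; b=B[(B[:,2]>.03)&(B[:,2]<.055)]; r=cv2.minAreaRect(b[:,:2].astype(np.float32)*1000); print("block",len(b),np.median(b[:,2]),r,b.mean(0))
for n,m in dict(red=((H<8)|(H>172))&(S>150)&(V>80),blue=(H>105)&(H<130)&(S>120)).items():
    m=m&roi2; q=W[m]; print(n,m.sum(),np.argwhere(m).mean(0),q.mean(0),q.max(0))
# slope/plate plane: fit with RANSAC
Q=W[roi]; Q=Q[(Q[:,2]>.03)]
best=None; rng=np.random.default_rng(0)
for _ in range(500):
    a=Q[rng.choice(len(Q),3,False)]; n=np.cross(a[1]-a[0],a[2]-a[0]); n/=np.linalg.norm(n)+1e-12
    n*=np.sign(n[2]); 
    if n[2]<.7 or n[2]>.93: continue
    k=abs((Q-a[0])@n)<.002
    if best is None or k.sum()>best.sum(): best=k
c=Q[best].mean(0); n=np.linalg.svd(Q[best]-c)[2][2]; n*=np.sign(n[2]); print("plane",best.sum(),c,n,np.degrees(np.arccos(n[2])),np.degrees(np.arctan2(-n[1],-n[0])))
m=roi&(H>105)&(H<130)&(S>120); q=W[m]; print("blueface",m.sum(),q.mean(0),np.argwhere(m).mean(0))
E
```

```text
green 259 0.012511593110829913 ((510.46954345703125, 68.02735137939453), (162.07888793945312, 181.7650604248047), 10.008543014526367)
block 828 0.044917760111573606 ((584.7064819335938, -314.7980041503906), (181.3468475341797, 157.06057739257812), 67.14336395263672) [ 0.54034898 -0.29720141  0.04490697]
red 25 [213.96 381.6 ] [ 0.56329103 -0.23783963  0.08772028] [ 0.5729481  -0.23185876  0.10083268]
blue 32 [219.90625 399.1875 ] [ 0.53990577 -0.29107595  0.11617888] [ 0.54872581 -0.28523934  0.13102503]
plane 413 [0.50904778 0.0576622  0.08907318] [ 0.10251168 -0.57074258  0.81470502] 35.44179468904112 100.18238686735896
blueface 74 [0.52692014 0.04153266 0.12738078] [226.04054054 299.04054054]
```

View pics/jig.png

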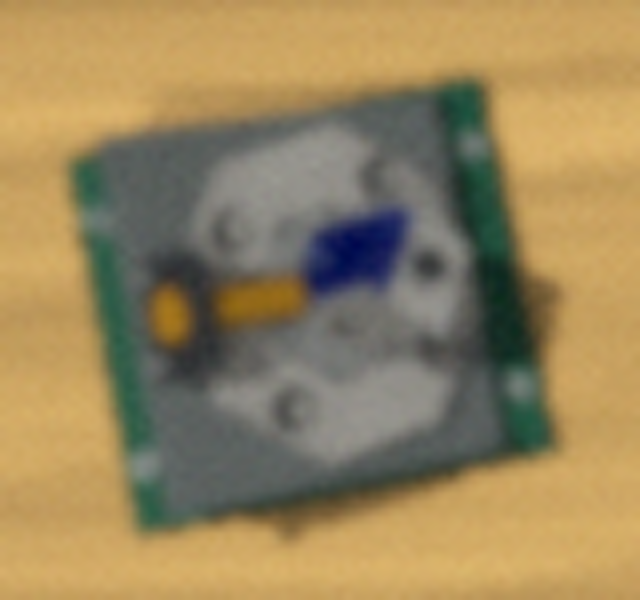

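```bash
cat >> h.py <<'E'
def ray_z(f,u,v,z):
    Rm=cv2.Rodrigues(np.array(f["rvec"],float))[0]; t=np.array(f["tvec"]).ravel()
    C=-Rm.T@t; d=Rm.T@np.array([(u-f["cx"])/f["fx"],(v-f["cy"])/f["fy"],1]); return C,d
def at_z(f,u,v,z):
    C,d=ray_z(f,u,v,z); return C+d*(z-C[2])/d[2]
yaw=np.radians(100.1)
ex=R.from_euler("z",yaw).apply([np.cos(np.radians(35)),0,np.sin(np.radians(35))])
ey=R.from_euler("z",yaw).apply([0,1,0]); ez=np.cross(ex,ey)
E
python3 - <<'E'
from h import *
f=pickle.load(open("top0.pkl","rb")); W=world(f)
px=np.array([(232,228),(383,178),(430,345),(293,408)])/8+[255,195]-.5
# iterate: plane h=11 through O
O=at_z(f,*px.mean(0),.084); O=O-.011*ez
for _ in range(5):
    H=[]
    for p in px:
        C,d=ray_z(f,*p,0); P0=O+.011*ez; H.append(C+d*((P0-C)@ez)/(d@ez))
    H=np.array(H); m=H.mean(0); 
    # slide plane along ray so z of center=.084
    O=m-.011*ez; O+= 0
    C,d=ray_z(f,*px.mean(0),0); 
    dz=.075-O[2]; O=O+d/d[2]*dz
print("O",O,"ez",ez)
for h in H: q=h-H.mean(0); print(np.degrees(np.arctan2(q@ey,q@ex)),np.linalg.norm(q),q@ez)
s=at_z(f,428/8+254.5,263/8+194.5,.1446); print("screw",s,"pred",O+.085*ez)
b=at_z(f,172/8+254.5,315/8+194.5,.149); print("bush end",b,"pred",O+.089*ex+.028*ez)
print("grip",O+.068*ez,"hole",O-.056*ey)
roi=W[200:265,262:328].reshape(-1,3); hh=(roi-O)@ez; print(np.histogram(hh,bins=np.arange(-.01,.1,.004)))
q=W[226,299]; print("blue",(q-O)@ex,(q-O)@ey,(q-O)@ez)
# pin: red pixels centre at knob mid/ top
print(manip.state()["joint_pos"])
E
```

```text
O [0.51260113 0.05892611 0.075     ] ez [ 0.10058622 -0.56468783  0.81915204]
-36.16090940808599 0.054949056770413236 -1.4135467601638142e-18
-128.21888826362007 0.05604959197912921 -7.661592262778118e-17
143.8181890209251 0.05157673130481373 -6.6326507970213e-17
55.22995333513205 0.05601112709331318 1.4956014778608843e-16
screw [0.52097836 0.01146554 0.1446    ] pred [0.52115096 0.01092764 0.14462792]
bush end [0.50217679 0.11559069 0.149     ] pred [0.50263252 0.11488959 0.14898456]
grip [0.519441   0.02052733 0.13070234] hole [0.56773331 0.06874664 0.075     ]
(array([220, 286, 480, 318, 213, 433, 185,  18,  27,  12,  22,  58,  52,
        41,  22,  15,  10,  10,   8,  12,  16,  31,  75,  23,   5,   0,
         0]), array([-0.01 , -0.006, -0.002,  0.002,  0.006,  0.01 ,  0.014,  0.018,
        0.022,  0.026,  0.03 ,  0.034,  0.038,  0.042,  0.046,  0.05 ,
        0.054,  0.058,  0.062,  0.066,  0.07 ,  0.074,  0.078,  0.082,
        0.086,  0.09 ,  0.094,  0.098]))
blue 0.013463857074829848 -0.011235996344156864 0.05337452385426355
[ 1.04499486e+00  5.32981339e-02  1.61416046e+00 -3.49043522e-05
  1.47603582e+00 -1.19016394e-01]
```

View pics/blk.png

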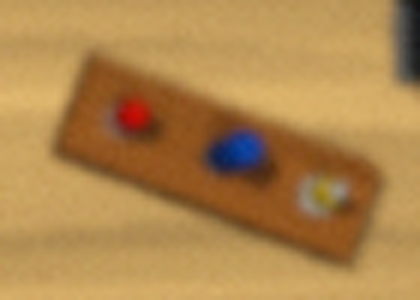

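>>> servo_tool([
  [[75,0.021,-0.042,0,-8],[75,0.021,-0.042,0,-8],[75,0.021,-0.042,0,-8],[75,0.021,-0.042,0,-8],[75,0.021,-0.042,0,-8],[75,0.021,-0.042,0,-8],[75,0.021,-0.042,0,-8],[75,0.021,-0.042,0,-8]],
])

```text
time: 0.9
tool_pos: [0.4155, 0.2361, 0.2449]
tool_rot: [-0.0, 0.692, 0.722, -0.0]
contact_force: [0.4, 0.7, -0.5]
gripper_width: 0.749
grasp_force: 0.0
```

```bash
python3 - <<'E'
from h import *
f=pickle.load(open("top0.pkl","rb")); W=world(f)
c=[at_z(f,u/6+359.5,v/6+194.5,.045)[:2] for u,v in [(92,50),(383,178),(355,268),(55,150)]]
c=np.array(c); C=c.mean(0); d=(c[0]+c[3]-c[1]-c[2])/2; print(C,np.linalg.norm(d),np.degrees(np.arctan2(d[1],d[0]))); d/=np.linalg.norm(d)
print("pin from block",C+.06*d)
print("knob top",at_z(f,134/6+359.5,113/6+194.5,.095)[:2], "yellow coll",at_z(f,318/6+359.5,196/6+194.5,.049)[:2],C-.06*d)
p=W[200:230,370:392].reshape(-1,3); p=p[p[:,2]>.07]; print(len(p),p.mean(0),p[:,:2].min(0),p[:,:2].max(0))
E
```

```text
[ 0.53939567 -0.29432994] 0.18449202198673684 65.7796194474698
pin from block [ 0.56401052 -0.23961149]
knob top [ 0.56483514 -0.23766854] yellow coll [ 0.51766272 -0.34884607] [ 0.51478082 -0.3490484 ]
26 [ 0.5503177  -0.21466245  0.25586407] [ 0.45538595 -0.24555874] [ 0.56973463 -0.02790743]
```

>>> servo_tool([
  [[75,0.0208,-0.0431,0,-4.5],[75,0.0208,-0.0431,0,-4.5],[75,0.0208,-0.0431,0,-4.5],[75,0.0208,-0.0431,0,-4.5],[75,0.0207,-0.0431,-0.01,-4],[75,0,0,-0.03,0],[75,0,0,-0.03,0],[75,0,0,0,0]],
])

```text
time: 1.7
tool_pos: [0.5158, 0.0223, 0.1698]
tool_rot: [-0.003, 0.816, 0.578, -0.004]
contact_force: [-0.1, 1.1, -0.2]
gripper_width: 0.751
grasp_force: 0.0
```

```bash
python3 - <<'E'
from h import *
f=snap("wrist"); print(f["st"]["tool_pos"],f["st"]["tool_rot"],f["fx"],f["cx"],f["cy"]); print(f["T_tool_cam"]); save(f,"w1.png")
E
```

```text
[0.51577546 0.02226354 0.16975844] [-0.00346013  0.81598485  0.57804954 -0.00393386] 309.70691628693146 322.5110310426733 197.84049105915628
[[-6.64487620e-04 -9.65422073e-01 -2.60690964e-01  6.63285177e-02]
 [ 9.99999669e-01 -7.64176569e-04  2.81043602e-04  1.00595511e-04]
 [-4.70539624e-04 -2.60690691e-01  9.65422261e-01 -1.27820957e-01]
 [ 0.00000000e+00  0.00000000e+00  0.00000000e+00  1.00000000e+00]]
```

View pics/w1.png

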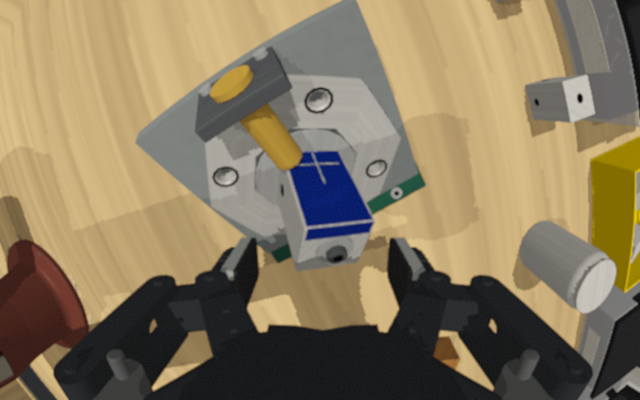

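>>> servo_tool([
  [[75,0,0,-0.022,0],[70,0,0,-0.022,0],[58,0,0,0,0],[56,0,0,0,8],[56,0,0,0,8],[54,0,0,0,8],[54,0,0,0,8],[54,0,0,0,5]],
])

```text
time: 2.55
tool_pos: [0.5183, 0.0234, 0.1326]
tool_rot: [-0.001, 0.588, 0.809, -0.0]
contact_force: [-5.8, 2.0, -0.7]
gripper_width: 0.541
grasp_force: 6.5
```

>>> servo_tool([
  [[54,0,0,0,0],[54,0,0,0,-3.5],[54,0,0,0,-3.5],[48,0,0,0,0],[44,0,0,0,0],[40,0,0,0,0],[40,0,0,0,0],[40,0,0,0,0]],
])

```text
time: 3.35
tool_pos: [0.5187, 0.0217, 0.1337]
tool_rot: [0.0, 0.638, 0.77, -0.002]
contact_force: [-8.1, -3.2, 5.1]
gripper_width: 0.471
grasp_force: 58.6
```

```bash
python3 - <<'E'
from h import *
f=snap("wrist"); s=f["st"]; print(s["tool_pos"],s["tool_rot"],R.from_quat(s["tool_rot"],scalar_first=True).apply([0,1,0]),s["contact_force"],s["gripper_width"]); save(f,"w2.png")
E
```

```text
[0.51865378 0.02167802 0.13367308] [ 2.13526962e-05  6.38061857e-01  7.69982876e-01 -1.85383569e-03] [ 0.98259349  0.18574726 -0.00282759] [-8.10861261 -3.16720165  5.05661014] 0.47119107491481577
```

View pics/w2.png

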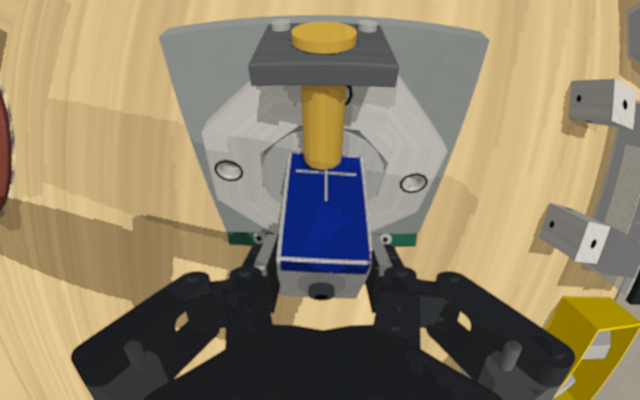

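```bash
cat >> h.py <<'E'
O=np.array([0.5126,0.0589,0.075])
def wray(f,u,v):
    x,y=u-f["cx"],v-f["cy"]; r=np.hypot(x,y); a=r/f["fx"]
    d=np.array([x/r*np.sin(a),y/r*np.sin(a),np.cos(a)]); T=f["T_tool_cam"]
    Rt=R.from_quat(f["st"]["tool_rot"],scalar_first=True)
    return np.array(f["st"]["tool_pos"])+Rt.apply(T[:3,3]), Rt.apply(T[:3,:3]@d)
def onplane(f,u,v,h):
    C,d=wray(f,u,v); q=C+d*(((O+h*ez)-C)@ez)/(d@ez)-O; return np.array([q@ex,q@ey])*1000
E
python3 - <<'E'
from h import *
f=snap("wrist"); pickle.dump(f,open("w2.pkl","rb".replace("r","w")))
for u,v in [(229,170),(413,183)]: print("hole",onplane(f,u,v,.011))
for u,v in [(251,82),(397,84)]: print("bracket low edge",onplane(f,u,v,.022))
for u,v in [(162,38),(487,42)]: print("slope top",onplane(f,u,v,0))
for u,v in [(260,62),(388,66)]: print("bracket top front",onplane(f,u,v,.044))
for u,v in [(282,262),(369,266)]: print("blue top",onplane(f,u,v,.078))
for u,v in [(290,152),(363,158)]: print("blue bot",onplane(f,u,v,.013))
save(f,"w2b.png",(20,300,150,500),2.2)
E
```

```text
hole [ 4.80391331 55.89973845]
hole [ -4.90772519 -54.74837101]
bracket low edge [68.31918189 30.9035604 ]
bracket low edge [ 68.09322282 -30.03598367]
slope top [85.76223599 78.55301819]
slope top [ 85.495033   -77.91047915]
bracket top front [87.71668642 21.148206  ]
bracket top front [ 86.73513268 -20.1522361 ]
blue top [19.93716385 16.63075632]
blue top [ 17.02948261 -18.82118148]
blue bot [20.36699764 18.16713083]
blue bot [ 16.58842136 -21.18560798]
```

View pics/w2b.png

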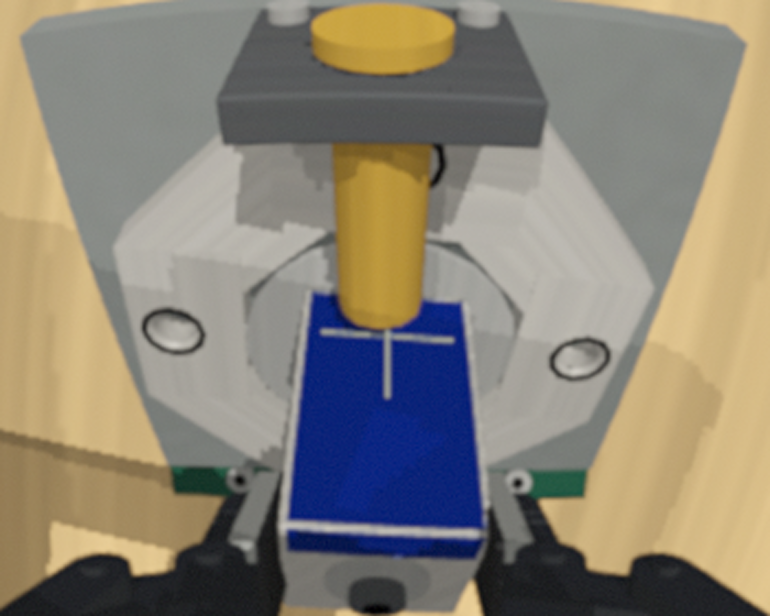

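>>> servo_tool([
  [[40,0,0,0,2],[40,0,0,0,2],[40,0,0,0,1.5],[40,0,0,0,0],[40,0,0,0,0],[40,0,0,0,0],[40,0,0,0,0],[40,0,0,0,0]],
])

```text
time: 4.25
tool_pos: [0.5184, 0.0215, 0.1326]
tool_rot: [-0.0, 0.602, 0.799, -0.001]
contact_force: [-10.4, -6.0, 1.6]
gripper_width: 0.461
grasp_force: 61.7
```

```bash
cat >> h.py <<'E'
def plate_angle(f):
    # dark ring holes near +-y at r=56 : rectify the plate face and find rings
    n=280; g=(np.arange(n)-n/2)/2.0/1000  # 0.5mm px
    C=wray(f,f["cx"]+1,f["cy"])[0]; Rt=R.from_quat(f["st"]["tool_rot"],scalar_first=True).as_matrix()
    Rc=Rt@f["T_tool_cam"][:3,:3]
    X,Y=np.meshgrid(g,g,indexing="ij") # X along ey cols? rows=-ex
    P=O+.011*ez-X[...,None]*ex-Y[...,None]*ey-C
    c=P@Rc; rr=np.linalg.norm(c[...,:2],axis=-1); a=np.arctan2(rr,c[...,2])*f["fx"]
    mx=(f["cx"]+c[...,0]/rr*a).astype(np.float32); my=(f["cy"]+c[...,1]/rr*a).astype(np.float32)
    return cv2.remap(f["pixels"],mx,my,cv2.INTER_CUBIC)
def rings(img):
    g=cv2.cvtColor(img,cv2.COLOR_RGB2GRAY).astype(np.float32); t=np.full((33,33),0,np.float32)
    yy,xx=np.mgrid[-16:17,-16:17]; r=np.hypot(yy,xx)/2
    t[(r<4.8)|((r>8)&(r<8.2))]=1; t[:]=np.where((r>5.6)&(r<6.8),-1,np.where(r<8,.5,0)); t-=t.mean()
    s=cv2.matchTemplate(g,t,cv2.TM_CCOEFF_NORMED); out=[]
    for sg in (-1,1):
        best=(-1,)
        for th in np.radians(np.arange(-20,20,.25)):
          for rad in (54,55,56,57,58):
            x,y=-rad*np.sin(th)*sg,rad*np.cos(th)*sg  # slope coords of ±y hole at angle th
            i,j=int(round(140-2*x))-16,int(round(140-2*y))-16
            if 0<=i<s.shape[0] and 0<=j<s.shape[1] and s[i,j]>best[0]: best=(s[i,j],np.degrees(th),rad)
        out.append(best)
    return out
E
python3 - <<'E'
from h import *
print(rings(plate_angle(pickle.load(open("w2.pkl","rb"))) ))
f=snap("wrist"); s=f["st"]; print(rings(plate_angle(f)),R.from_quat(s["tool_rot"],scalar_first=True).apply([0,1,0]),s["contact_force"],s["tool_pos"],s["gripper_width"])
E
```

```text
[(np.float32(0.31310531), np.float64(-7.0), 54), (np.float32(0.29731685), np.float64(-3.25), 55)]
[(np.float32(0.3044492), np.float64(-0.7500000000000001), 54), (np.float32(0.294638), np.float64(3.0000000000000004), 55)] [ 0.96126205  0.27562499 -0.00247747] [-10.36080815  -6.01450277   1.62623594] [0.51840972 0.02145071 0.13259392] 0.46112802825355653
```

>>> servo_tool([
  [[40,0,0,0,-1],[40,0,0,0,0],[75,0,0,0,0],[75,0,0,0,0],[75,0,0,0.02,0],[75,0,0,0.03,0],[75,0,0,0.03,0],[75,0,0,0,0]],
])

```text
time: 5.1
tool_pos: [0.5228, 0.0224, 0.2185]
tool_rot: [0.005, 0.607, 0.794, 0.003]
contact_force: [1.1, -1.2, 0.7]
gripper_width: 0.752
grasp_force: 0.0
```

```bash
python3 - <<'E'
from h import *
f=snap("wrist"); s=f["st"]; a=plate_angle(f); print(rings(a),R.from_quat(s["tool_rot"],scalar_first=True).apply([0,1,0]),s["tool_pos"])
f["pixels"]=a; save(f,"rect.png",k=2)
E
```

```text
[(np.float32(0.32534075), np.float64(-1.75), 54), (np.float32(0.28047556), np.float64(3.5), 56)] [0.96495059 0.26217486 0.01160586] [0.52284923 0.02243835 0.21845883]
```

View pics/rect.png

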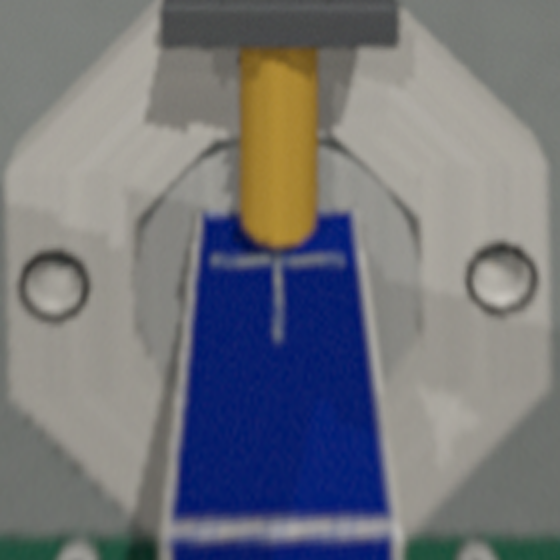

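>>> servo_tool([
  [[45,0.0075,-0.0433,0,8.55],[45,0.0075,-0.0433,0,8.55],[45,0.0075,-0.0433,0,8.55],[45,0.0075,-0.0433,0,8.55],[45,0.0075,-0.0433,0,8.55],[45,0.0075,-0.0433,0,8.55],[45,0,0,-0.04,0],[45,0,0,0,0]],
])

```text
time: 5.95
tool_pos: [0.5604, -0.2329, 0.1647]
tool_rot: [-0.005, 0.211, 0.977, 0.002]
contact_force: [-2.2, 0.2, -2.2]
gripper_width: 0.451
grasp_force: 0.0
```

```bash
python3 - <<'E'
from h import *
f=snap("wrist"); s=f["st"]; print(s["tool_pos"],R.from_quat(s["tool_rot"],scalar_first=True).apply([0,1,0])); pickle.dump(f,open("w3.pkl","wb")); save(f,"w3.png")
E
```

```text
[ 0.56041798 -0.23294996  0.16467667] [0.41234971 0.91102463 0.0013569 ]
```

View pics/w3.png

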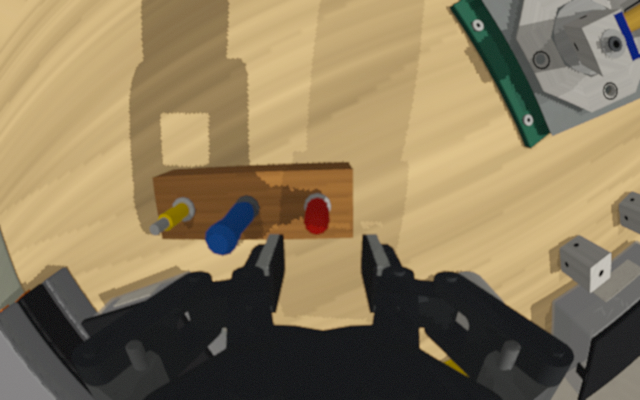

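```bash
python3 - <<'E'
from h import *
f=pickle.load(open("w3.pkl","rb"))
def wz(u,v,z): C,d=wray(f,u,v); return (C+d*(z-C[2])/d[2])[:2]
print(wz(317,220,.092),wz(319,201,.049))
hsv=cv2.cvtColor(f["pixels"],cv2.COLOR_RGB2HSV); m=((hsv[...,0]<6)|(hsv[...,0]>174))&(hsv[...,1]>150)&(hsv[...,2]>60); m[:180]=0;m[250:]=0;m[:,:280]=0;m[:,350:]=0
p=np.argwhere(m); print(p.min(0),p.max(0),p.mean(0))
for r in range(p[:,0].min(),p[:,0].max()+1,4): q=p[p[:,0]==r][:,1]; print(r,q.min(),q.max(),end="; ")
print([wz(u,v,.045) for u,v in [(183,208),(247,204)]])
print(R.from_quat(f["st"]["tool_rot"],scalar_first=True).apply([1,0,0]))
E
```

```text
[ 0.56210083 -0.2372746 ] [ 0.56076742 -0.23560501]
[198 305] [233 328] [215.94518519 316.31259259]
198 316 318; 202 309 324; 206 307 325; 210 306 327; 214 305 327; 218 305 327; 222 305 327; 226 306 326; 230 309 323; [array([ 0.51733682, -0.35011054]), array([ 0.53889431, -0.2929157 ])]
[-0.91097205  0.41230885  0.01146035]
```

>>> servo_tool([
  [[40,-0.002,0.001,0,0.5],[40,0,0,0,0],[40,0,0,-0.025,0],[40,0,0,-0.025,0],[40,0,0,-0.025,0],[40,0,0,-0.018,0],[40,0,0,0,0],[40,0,0,0,0]],
])

```text
time: 6.8
tool_pos: [0.5625, -0.2325, 0.0798]
tool_rot: [0.001, 0.205, 0.979, -0.0]
contact_force: [0.3, -0.8, 0.9]
gripper_width: 0.397
grasp_force: 0.0
```

```bash
python3 - <<'E'
from h import *
f=snap("wrist"); s=f["st"]; print(s["tool_pos"],R.from_quat(s["tool_rot"],scalar_first=True).apply([0,1,0]),s["contact_force"]); 
hsv=cv2.cvtColor(f["pixels"],cv2.COLOR_RGB2HSV); m=((hsv[...,0]<6)|(hsv[...,0]>174))&(hsv[...,1]>150)&(hsv[...,2]>60); m[:,:270]=0;m[:,370:]=0; m[:150]=0
p=np.argwhere(m); print(p.min(0),p.max(0),p.mean(0)); save(f,"w4.png")
Rt=R.from_quat(s["tool_rot"],scalar_first=True); T=f["T_tool_cam"]
def proj(P):
    c=T[:3,:3].T@(Rt.inv().apply(np.array(P)-s["tool_pos"])-T[:3,3]); r=np.hypot(*c[:2]); a=np.arctan2(r,c[2])*f["fx"]; return f["cx"]+c[0]/r*a,f["cy"]+c[1]/r*a
print("tcp",proj(s["tool_pos"]),"knob mid pred",proj([.562,-.2372,.072]),proj([.562,-.2372,.095]))
E
```

```text
[ 0.56250915 -0.23249339  0.07984142] [ 4.01475506e-01  9.15869739e-01 -1.98836712e-04] [ 0.3342582  -0.84980168  0.90050658]
[233 291] [298 329] [266.06965416 310.67998052]
tcp (np.float64(321.5900082915633), np.float64(263.2694589880589)) knob mid pred (np.float64(312.3498635649024), np.float64(258.46897771269965)) (np.float64(310.70966908346327), np.float64(282.66981534851186))
```

>>> servo_tool([
  [[40,-0.001,-0.0045,0,0],[40,0,0,0,0],[25,0,0,0,0],[10,0,0,0,0],[5,0,0,0,0],[5,0,0,0,0],[5,0,0,0.012,0],[5,0,0,0.012,0]],
])

```text
time: 7.65
tool_pos: [0.5603, -0.2369, 0.1023]
tool_rot: [-0.001, 0.206, 0.979, 0.0]
contact_force: [0.3, 0.2, 0.4]
gripper_width: 0.175
grasp_force: 58.8
```

>>> servo_tool([
  [[5,0,0,0.006,0],[5,0.0057,-0.0025,0,0],[5,0.0057,-0.0025,-0.001,0],[5,0.011,-0.0048,-0.003,0],[5,0.0105,-0.0046,-0.005,0],[5,0.0078,-0.0034,-0.006,0],[5,0.0023,-0.001,-0.001,0],[5,0,0,0,0]],
])

```text
time: 8.45
tool_pos: [0.6048, -0.2567, 0.0945]
tool_rot: [0.0, 0.205, 0.979, -0.0]
contact_force: [-2.1, 0.4, 9.9]
gripper_width: 0.179
grasp_force: 63.2
```

```bash
python3 - <<'E'
from h import *
f=snap("wrist"); s=f["st"]; print(s["tool_pos"],s["contact_force"],s["ft_torque"],s["gripper_width"],s["grasp_force"]); pickle.dump(f,open("w5.pkl","wb"))
g=snap("scene"); pickle.dump(g,open("s5.pkl","wb"))
a=f["pixels"][120:380,200:440]; b=cv2.resize(g["pixels"][200:300,190:330],None,fx=2.6,fy=2.6,interpolation=cv2.INTER_CUBIC)
f["pixels"]=np.hstack([a,b]); save(f,"w5.png",k=1.3)
E
```

```text
[ 0.60482084 -0.25674955  0.0944951 ] [-2.05530035  0.4079089   9.91877984] [ 0.2415371   0.81903829 -0.01229832] 0.17906795332065584 63.17127138376236
```

View pics/w5.png

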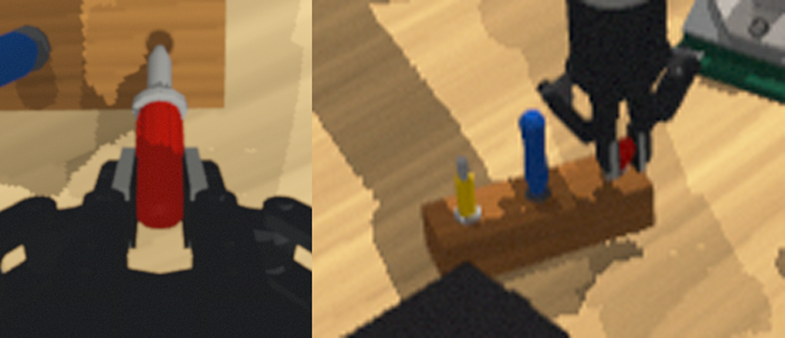

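>>> servo_tool([
  [[5,0,0,0.03,0],[5,0,0,0.05,0],[5,-0.0046,0.04,0.03,-8.5],[5,-0.0046,0.04,0,-8.5],[5,-0.0046,0.04,0,-8.5],[5,-0.0046,0.04,0,-8.5],[5,-0.0046,0.04,0,-8.5],[5,-0.0046,0.03,0,-8.5]],
])

```text
time: 9.35
tool_pos: [0.5757, -0.0239, 0.2017]
tool_rot: [-0.001, 0.609, 0.793, 0.0]
contact_force: [-0.3, 0.6, 0.3]
gripper_width: 0.175
grasp_force: 62.3
```

>>> servo_tool([
  [[5,0,0.01,0,-5.2],[5,0,0,0,0],[5,0,0,0,0],[5,0,0,0,0],[5,0,0,0,0],[5,0,0,0,0],[5,0,0,0,0],[5,0,0,0,0]],
])

```text
time: 10.15
tool_pos: [0.5761, -0.0164, 0.2022]
tool_rot: [-0.0, 0.642, 0.766, -0.0]
contact_force: [-1.1, 0.6, -0.1]
gripper_width: 0.18
grasp_force: 62.3
```

```bash
cat > pin.py <<'E'
from h import *
from scipy.optimize import minimize
def fitpin(f,x0=(35.,.040,0.,.004)):
    s=f["st"]; T=f["T_tool_cam"]; px=f["pixels"]; hsv=cv2.cvtColor(px,cv2.COLOR_RGB2HSV)
    m=((hsv[...,0]<6)|(hsv[...,0]>174))&(hsv[...,1]>150)&(hsv[...,2]>50); m[:,:280]=0;m[:,370:]=0;m[:150]=0
    n,l,st,_=cv2.connectedComponentsWithStats(m.astype(np.uint8)); k=1+np.argmax(st[1:,4]); m=(l==k).astype(np.uint8)
    a=np.linspace(0,2*np.pi,36,endpoint=False)
    def model(p):  # in tool frame: grip at (0,yo,-.005); pin up = leaning to -x tool by phi, -z tool; roll rad
        phi,g,yo,_=p; up=np.array([-np.sin(np.radians(phi)),0,-np.cos(np.radians(phi))]); e1=np.array([0,1.,0]); e2=np.cross(up,e1)
        o=np.array([0,yo,-.005])-g*up; P=[]
        for h,r in [(.004,.0085),(.0415,.0085),(.0457,.0074),(.0488,.0043),(.05,.001)]:
            P+= [o+h*up+r*(np.cos(t)*e1+np.sin(t)*e2) for t in a]
        c=(np.array(P)-T[:3,3])@T[:3,:3]; r=np.hypot(c[:,0],c[:,1]); th=np.arctan2(r,c[:,2])*f["fx"]
        return np.stack([f["cx"]+c[:,0]/r*th,f["cy"]+c[:,1]/r*th],-1)
    def cost(p):
        M=np.zeros(m.shape,np.uint8); cv2.fillConvexPoly(M,cv2.convexHull(np.round(model(p)*16).astype(np.int32)),1,shift=4)
        return 1-(M&m).sum()/(M|m).sum()
    best=min((minimize(cost,[ph,g,0,0],method="Nelder-Mead",options=dict(initial_simplex=np.array([[ph,g,0,0],[ph+4,g,0,0],[ph,g+.004,0,0],[ph,g,.002,0],[ph,g,0,1]]))) for ph in (30,36,42) for g in (.036,.042)),key=lambda r:r.fun)
    return best.x[:3],best.fun,m.sum()
E
python3 - <<'E'
from pin import *
f5=pickle.load(open("w5.pkl","rb")); f5["pixels"]=grab_frame("wrist")["pixels"] if 0 else f5["pixels"]
f=snap("wrist"); s=f["st"]; print(fitpin(f)); print(s["time"],s["tool_pos"],R.from_quat(s["tool_rot"],scalar_first=True).apply([0,1,0]),s["grasp_force"],s["contact_force"],s["gripper_width"]); pickle.dump(f,open("w6.pkl","wb"))
E
```

```text
(array([3.31917460e+01, 3.82625480e-02, 2.55282228e-04]), np.float64(0.03555422766656713), np.uint64(3262))
10.15 [ 0.57613908 -0.01640021  0.20218336] [ 9.84607450e-01  1.74780343e-01 -3.29311858e-05] 62.269130875356495 [-1.05724859  0.61867299 -0.14762516] 0.1798391031555437
```

```bash
cat >> pin.py <<'E'
def shank(f):
    T=f["T_tool_cam"]; v,u=np.mgrid[:400,:640]; x,y=u-f["cx"],v-f["cy"]; r=np.hypot(x,y)+1e-9; a=r/f["fx"]; z=f["z_map"]
    c=np.stack([x/r*np.tan(a)*z,y/r*np.tan(a)*z,z],-1); P=c@T[:3,:3].T+T[:3,3]
    k=(z>0)&(abs(P[...,1])<.012)&(P[...,0]>0.005)&(P[...,0]<.07)&(P[...,2]>.005)&(P[...,2]<.075)
    return P[k],np.argwhere(k)
E
python3 - <<'E'
from pin import *
f=pickle.load(open("w6.pkl","rb")); P,px=shank(f); print(len(P))
if len(P):
  for b in np.arange(.005,.07,.003):
    k=(P[:,0]>=b)&(P[:,0]<b+.003)
    if k.any(): q=P[k]; print(f"{b:.3f} n{k.sum()} y[{q[:,1].min():.4f},{q[:,1].max():.4f}] z med {np.median(q[np.abs(q[:,1]-q[:,1].mean())<.002,2]):.4f} zmax {q[:,2].max():.4f}")
E
```

```text
2015
0.008 n11 y[-0.0109,0.0120] z med nan zmax 0.0104
0.011 n100 y[-0.0119,0.0118] z med nan zmax 0.0137
0.014 n128 y[-0.0089,0.0090] z med 0.0051 zmax 0.0269
0.017 n300 y[-0.0103,0.0109] z med 0.0066 zmax 0.0257
0.020 n344 y[-0.0101,0.0108] z med 0.0102 zmax 0.0243
0.023 n316 y[-0.0101,0.0108] z med 0.0149 zmax 0.0245
0.026 n232 y[-0.0095,0.0096] z med 0.0181 zmax 0.0371
0.029 n233 y[-0.0059,0.0070] z med 0.0284 zmax 0.0376
0.032 n128 y[-0.0044,0.0051] z med 0.0345 zmax 0.0422
0.035 n120 y[-0.0045,0.0052] z med 0.0388 zmax 0.0454
0.038 n81 y[-0.0033,0.0040] z med 0.0435 zmax 0.0511
0.041 n22 y[-0.0017,0.0024] z med 0.0492 zmax 0.0538
  return _methods._mean(a, axis=axis, dtype=dtype,
  ret = ret.dtype.type(ret / rcount)
```

>>> servo_tool([
  [[5,0,0.009,-0.015,0],[5,0,0.009,-0.015,0],[5,0,0.009,-0.015,0],[5,-0.0006,0.0096,-0.0153,0],[5,0,0,0,0],[5,0,0,0,0],[5,0,0,0,0],[5,0,0,0,0]],
])

```text
time: 11.0
tool_pos: [0.5763, 0.0201, 0.1431]
tool_rot: [0.001, 0.642, 0.766, 0.001]
contact_force: [-0.5, 0.2, -0.2]
gripper_width: 0.175
grasp_force: 62.3
```

```bash
cat >> pin.py <<'E'
def report(f,tiptool=(.040,.0003,.0538)):
    s=f["st"]; Rt=R.from_quat(s["tool_rot"],scalar_first=True)
    q=Rt.apply(tiptool)+s["tool_pos"]-O; print("tip slope mm",np.round([q@ex*1e3,q@ey*1e3,q@ez*1e3],1),"tcp",np.round(s["tool_pos"],4),"F",np.round(s["contact_force"],1),"ty",Rt.apply([0,1,0]),s["gripper_width"],"t",s["time"])
E
python3 - <<'E'
from pin import *
f=snap("wrist"); report(f); print(fitpin(f)); pickle.dump(f,open("w7.pkl","wb"))
img=plate_angle(f); print(rings(img))
g=cv2.cvtColor(img,cv2.COLOR_RGB2GRAY)
# left hole and right hole neighbourhoods: dark pixel stats
for c in (28,252):
    w=g[115:170,max(0,c-28):c+28]; print("min",w.min()); p=np.argwhere(w<60); print(len(p), p.mean(0)+[115,max(0,c-28)] if len(p) else "")
E
```

```text
tip slope mm [  0.5 -56.3  17. ] tcp [0.5763 0.0201 0.1431] F [-0.5  0.2 -0.2] ty [0.98462478 0.17467202 0.00193078] 0.17493284252225713 t 11.0
(array([3.35494244e+01, 3.82726847e-02, 2.50118207e-04]), np.float64(0.0475206611570248), np.uint64(3295))
[(np.float32(0.26932085), np.float64(0.5), 57), (np.float32(0.31709036), np.float64(2.5), 55)]
min 49
11 [132.27272727  23.36363636]
min 44
44 [128.38636364 252.95454545]
```

>>> servo_tool([
  [[5,-0.0006,0.0014,-0.00205,0],[5,-0.00025,0.0014,-0.00205,0],[5,-0.00025,0.0014,-0.00205,0],[5,-0.00025,0.0014,-0.00205,0],[5,-0.00025,0.0014,-0.00205,0],[5,-0.00025,0.0014,-0.00205,0],[5,-0.00025,0.0014,-0.00205,0],[5,-0.00025,0.0014,-0.00205,0]],
])

```text
time: 11.85
tool_pos: [0.5731, 0.0318, 0.1253]
tool_rot: [-0.0, 0.642, 0.767, -0.0]
contact_force: [-0.3, 0.3, 0.1]
gripper_width: 0.176
grasp_force: 62.3
```

```bash
python3 - <<'E'
from pin import *
f=snap("wrist"); report(f); print(fitpin(f))
E
```

```text
tip slope mm [  0.2 -55.1  -4.4] tcp [0.5731 0.0318 0.1253] F [-0.3  0.3  0.1] ty [ 9.84556540e-01  1.75066880e-01 -8.86324494e-05] 0.17578896559008741 t 11.85
(array([3.31604098e+01, 3.82673100e-02, 2.50664045e-04]), np.float64(0.04107142857142854), np.uint64(3270))
```

>>> servo_tool([
  [[5,0.0004,0.0012,-0.0017,0],[5,-0.0002,0.0012,-0.0017,0],[5,-0.0002,0.0012,-0.0017,0],[5,-0.0002,0.0012,-0.0017,0],[5,-0.0002,0.0012,-0.0017,0],[5,-0.0002,0.0012,-0.0017,0],[5,-0.0002,0.0012,-0.0017,0],[5,-0.0002,0.0012,-0.0017,0]],
])

```text
time: 12.7
tool_pos: [0.5735, 0.0392, 0.1146]
tool_rot: [0.003, 0.642, 0.767, -0.001]
contact_force: [-1.9, -12.2, 12.8]
gripper_width: 0.178
grasp_force: 68.7
```

```bash
python3 - <<'E'
from pin import *
f=snap("wrist"); report(f); print(fitpin(f))
E
```

```text
tip slope mm [ -0.5 -56.9 -17.3] tcp [0.5735 0.0392 0.1146] F [ -1.9 -12.2  12.8] ty [0.98430935 0.17644626 0.00135064] 0.17804489141723723 t 12.7
(array([3.37585435e+01, 3.78820155e-02, 1.67193055e-04]), np.float64(0.04475400118553641), np.uint64(3262))
```

>>> servo_tool([
  [[25,0,0,0,0],[32,0,0,0,0],[32,0,0,0,0],[32,0,0,0.02,0],[32,0,0,0.03,0],[32,0,0,0.03,0],[32,0,0,0,0],[32,0,0,0,0]],
])

```text
time: 13.55
tool_pos: [0.5727, 0.0418, 0.1928]
tool_rot: [0.001, 0.642, 0.767, 0.001]
contact_force: [-0.3, 0.5, 0.2]
gripper_width: 0.324
grasp_force: 0.0
```

```bash
cat >> pin.py <<'E'
def wristpts(f):
    T=f["T_tool_cam"]; v,u=np.mgrid[:400,:640]; x,y=u-f["cx"],v-f["cy"]; r=np.hypot(x,y)+1e-9; a=r/f["fx"]; z=f["z_map"]
    c=np.stack([x/r*np.tan(a)*z,y/r*np.tan(a)*z,z],-1); P=c@T[:3,:3].T+T[:3,3]
    s=f["st"]; W=R.from_quat(s["tool_rot"],scalar_first=True).apply(P.reshape(-1,3))+s["tool_pos"]-O
    S=np.stack([W@ex,W@ey,W@ez],-1).reshape(400,640,3)*1e3; S[z<=0]=np.nan; return S
def pinpose(f):
    S=wristpts(f); hsv=cv2.cvtColor(f["pixels"],cv2.COLOR_RGB2HSV)
    red=((hsv[...,0]<6)|(hsv[...,0]>174))&(hsv[...,1]>150)&(hsv[...,2]>50)
    near=(np.hypot(S[...,0],S[...,1]+56)<22)
    r=S[red&(np.hypot(S[...,0],S[...,1]+56)<45)&(S[...,2]>8)]; print("red n",len(r),"h range",np.percentile(r[:,2],[1,50,99]).round(1),"centre y",((r[:,1].min()+r[:,1].max())/2).round(1),"x rng",np.percentile(r[:,0],[1,99]).round(1))
    for h0 in range(12,66,6):
        k=(r[:,2]>=h0)&(r[:,2]<h0+6)
        if k.sum()>5: q=r[k]; print(h0,k.sum(),"xmax %.1f y mid %.1f w %.1f"%(np.percentile(q[:,0],98),(q[:,1].min()+q[:,1].max())/2,np.ptp(q[:,1])))
    c=S[near&~red]; c=c[(c[:,2]>6)&(c[:,2]<30)]; print("nonred h hist",np.histogram(c[:,2],bins=np.arange(6,31,2))[0])
    p=S[(abs(S[...,1])>35)&(abs(S[...,1])<62)&(abs(S[...,0])<30)&(S[...,1]>0)]; print("plate h",np.nanmedian(p[:,2]))
E
python3 - <<'E'
from pin import *
f=snap("wrist"); report(f); pinpose(f); pickle.dump(f,open("w8.pkl","wb")); print(rings(plate_angle(f)))
E
```

```text
tip slope mm [ 47.1 -56.6  45.2] tcp [0.5727 0.0418 0.1928] F [-0.3  0.5  0.2] ty [0.9845475  0.17510133 0.0023949 ] 0.32389988907009676 t 13.55
red n 1351 h range [20.9 49.7 65.1] centre y -57.4 x rng [ 1.8 14.7]
18 66 xmax 11.8 y mid -56.0 w 13.9
24 118 xmax 12.3 y mid -56.4 w 16.0
30 136 xmax 13.0 y mid -57.1 w 17.2
36 153 xmax 13.5 y mid -57.1 w 17.0
42 157 xmax 14.0 y mid -57.4 w 17.3
48 171 xmax 14.4 y mid -57.4 w 17.1
54 196 xmax 15.0 y mid -57.7 w 17.4
60 354 xmax 14.0 y mid -57.7 w 15.8
nonred h hist [  0 253 516   8  32  84 110   5   6   6   6   3]
plate h 10.147597861725176
[(np.float32(0.15836865), np.float64(4.0), 54), (np.float32(0.29008868), np.float64(4.0), 55)]
```

>>> servo_tool([
  [[0,0.002,-0.003,0,0],[0,0,0,0,0],[0,0,0,-0.02,0],[0,0,0,-0.02,0],[0,0,0,-0.004,0],[0,0,0,-0.003,0],[0,0,0.001,-0.0025,0],[0,0,0.001,-0.0025,0]],
])

```text
time: 14.4
tool_pos: [0.576, 0.0383, 0.1433]
tool_rot: [0.003, 0.642, 0.767, -0.001]
contact_force: [-4.2, -9.5, 13.6]
gripper_width: -0.002
grasp_force: 7.2
```

Contact on the knob end; push further along the axis.

>>> servo_tool([
  [[0,-0.0002,0.0012,-0.0017,0],[0,-0.0002,0.0012,-0.0017,0],[0,-0.0002,0.0006,-0.001,0],[0,0,0,0,0],[0,0,0,0,0],[0,0,0,0,0],[0,0,0,0,0],[0,0,0,0,0]],
])

```text
time: 15.2
tool_pos: [0.5777, 0.0398, 0.1426]
tool_rot: [0.006, 0.642, 0.766, 0.0]
contact_force: [-3.0, -11.5, 17.7]
gripper_width: -0.007
grasp_force: 8.7
```

```bash
python3 - <<'E'
from pin import *
f=snap("wrist"); report(f); pinpose(f)
E
```

```text
tip slope mm [ 15.3 -61.5   5.7] tcp [0.5777 0.0398 0.1426] F [ -3.  -11.5  17.7] ty [0.98456994 0.17476945 0.00881348] -0.007159922916675458 t 15.2
red n 1580 h range [16.3 36.7 54. ] centre y -57.9 x rng [ 1.  11.1]
12 70 xmax 9.2 y mid -57.1 w 14.2
18 200 xmax 10.1 y mid -57.0 w 17.8
24 239 xmax 10.1 y mid -57.1 w 17.5
30 253 xmax 10.2 y mid -58.0 w 17.7
36 279 xmax 10.3 y mid -58.3 w 17.9
42 294 xmax 10.7 y mid -58.9 w 17.6
48 229 xmax 11.3 y mid -58.8 w 17.1
54 13 xmax 17.2 y mid -56.2 w 9.4
nonred h hist [  0 368 824 146 171  17   3   5   6   3   6   3]
plate h 10.158706376984343
```

>>> servo_tool([
  [[0,0,-0.001,0.01,0],[0,0,0,0.03,0],[0,0,0,0.03,0],[0,0,0,0,0],[0,0,0,0,0],[0,0,0,0,0],[0,0,0,0,0],[0,0,0,0,0]],
])

```text
time: 16.05
tool_pos: [0.5729, 0.0424, 0.204]
tool_rot: [-0.001, 0.642, 0.766, -0.001]
contact_force: [0.6, -0.2, -0.4]
gripper_width: 0.0
grasp_force: 0.0
```

```bash
python3 - <<'E'
from pin import *
f=snap("wrist"); report(f); pinpose(f); pickle.dump(f,open("w9.pkl","wb"))
img=plate_angle(f); print(rings(img))
# blue face edge angle from depth: normal of blue pixels
S=wristpts(f); hsv=cv2.cvtColor(f["pixels"],cv2.COLOR_RGB2HSV); b=(hsv[...,0]>105)&(hsv[...,0]<130)&(hsv[...,1]>120)
q=S[b&(np.hypot(S[...,0],S[...,1])<35)&(S[...,2]>20)&(S[...,2]<74)]; q=q[~np.isnan(q[:,0])]
A=np.c_[q[:,1],q[:,2],np.ones(len(q))]
for _ in range(3):
    c=np.linalg.lstsq(A,q[:,0],rcond=None)[0]; k=abs(A@c-q[:,0])<2; A,q=A[k],q[k]
print("blue plane x=",c,len(q),"theta deg",np.degrees(np.arctan(-c[0])))
E
```

```text
tip slope mm [ 54.  -56.6  54. ] tcp [0.5729 0.0424 0.204 ] F [ 0.6 -0.2 -0.4] ty [ 0.98455825  0.17504072 -0.00240801] 5.801292136098146e-05 t 16.05
red n 1200 h range [16.8 44.4 60.7] centre y -55.6 x rng [-3.7  9.3]
12 31 xmax 9.1 y mid -55.8 w 13.4
18 114 xmax 9.5 y mid -55.8 w 16.5
24 129 xmax 9.0 y mid -55.3 w 17.2
30 131 xmax 8.9 y mid -55.4 w 16.9
36 139 xmax 9.3 y mid -55.7 w 17.3
42 149 xmax 9.2 y mid -55.9 w 17.0
48 167 xmax 9.0 y mid -55.5 w 17.5
54 248 xmax 8.7 y mid -55.5 w 15.8
60 92 xmax 6.6 y mid -55.1 w 12.0
nonred h hist [  0 238 481  82  98   8   5   3   3   2   1   3]
plate h 10.151454330259105
[(np.float32(0.12739317), np.float64(-19.25), 57), (np.float32(0.2996198), np.float64(3.5), 56)]
blue plane x= [-2.03285512e-02 -3.52702319e-04  1.97971421e+01] 2470 theta deg 1.1645797838775949
```

```bash
python3 -c "
from plant import manip; print(manip.job_done())"
```

```text
the job is handed in; nothing more can be done
None
```

I set the plate at about 0.02 rad, pushed the index pin home with its collar on the plate, backed the gripper clear, and handed the job in at about 16 s. The interface returned no verdict, and I did not re-measure the other items at the end.

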